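# Seat the copper specimen holder in the microscope's conical stage seat

### The arm

A 6-joint arm with a two-finger parallel gripper is mounted at the origin on the work surface. World frame = base frame: x ahead of the robot, y to its left, z up, the work surface at z = 0. Lengths are in m, angles in rad, forces in N, time in s.
With the tool pointing down it reaches from about 0.425 to 0.95 m from the base axis. Payload 3.5 kg.
Tool frame: the origin (TCP) lies at the very end of the fingers, on their centre line; the grasp point (between the pads) lies 19 mm behind it; z points along the fingers, y is the direction in which the jaws open and shut (so a half turn about z gives the same grasp; the last joint's range is limited). The gripper opens to 85 mm and grips with 20 to 120 N. Pads are 22 mm wide; open, the fingers measure 114 mm over their backs; the gripper's body (76 mm by 85 mm) begins 54 mm behind the grasp point. The pads swing forward as they close: fully open they stand 13 mm farther back than shut.
Start: joints at [0.953, 0.286, 1.577, -0, 1.279, -0.15], TCP at [0.304, 0.602, 0.231] pointing down, gripper open.
Joint ranges: [-2.77, 2.77], [-0.9, 2.22], [0.21, 2.48], [-1.53, 4.67], [0.24, 2.81], [-2.84, 2.84]. Speed limits (rad/s): [2.79, 2.79, 3.14, 3.14, 3.14, 3.14].

### API

Orientations are given as a unit quaternion [x, y, z, w].
In Python, from plant import get_state, vision, ctrl, cut_out gives the robot as it stands.
- The arm moves only by the tool jog_arm, never from a script. Its argument "commands" is text: rows parted by semicolons, each of 6 numbers parted by spaces: the shift along the world's x, y, z in m, then the turn, a rotation vector about the world's x, y, z in rad. A call has 1 to 20 rows; each row is the pose to reach, as a shift and turn from the pose commanded when the call began; what a row does not reach only later rows make up. A row lasts 1/8 s, in which the tool goes at most 62.5 mm and 10.7 degrees, less where a joint would pass 70% of its speed; a pose out of reach is approached as far as the arm can. A call with a gripper value outside its range is refused whole. "gripper" is the opening in per cent of the stroke, from 0 (shut) to 100 (fully open), set as the call begins (left out, the last holds). The fingers move at their own pace and stop on an object; "grip_force" is the grip in N (left out, the last holds). Time passes only in rows, so rows that repeat a pose let the fingers close. It gives the time, the measured TCP pose, the force and the opening at its end, in the units of the state.
- get_state(): the state, without advancing time (a new reading comes with each control period).
- vision.read_camera(name): name is "scene" or "top" or "wrist"; returns a dict with "frame" (480x640x3 uint8, red, green, blue), "z_map" (480x640 float32, m along the optical axis (not along the pixel's ray), 0 where there is no reading), "fx", "fy", "cx", "cy" (pixels), "R" (3x3) and "t" (3): a world point X has camera coordinates R X + t. Camera axes: x right, y down, z forward; pixel columns grow to the right and rows downward; lengths in m; the calibration is good to about 2 mm. A picture is of the moment at which its call begins.
- ctrl.sign_off(): hands the job in, once; it reports no verdict.
Trained networks look in the newest picture that a camera, given by its name, has taken for a name from the list of things; names that differ only in an ending like _2 or _b are one class to them, and where a whole thing is asked for, a point or a joint stands for the part that bears it (a point fixed in the world has none). Each returns a list of dicts, best first, with "conf" (0 to 1); they miss things now and then, are a little off and sometimes report something else, mostly with a low value. They report only what shows in the picture. A call takes as long as a camera call. They do not tell look-alikes from the thing itself.
- cut_out(camera, query): "pixels" (480x640 bool, what is visible of it) and "box" ([centre column, centre row, width, height] in pixels, round what is visible of it).
The state is a dict: "time": time; "qpos": joint angles; "dq": joint speeds; "joint_efforts": joint torques, N m; "eef_pos": TCP position; "tcp_rot": TCP orientation; "contact_force": force on the tool from outside, world axes, zero at the start; "wrist_torque": the same for the moment, N m; "opening": opening from 0.0 (shut) to 1.0 (fully open).
Only numpy, scipy, OpenCV 4.12 (cv2) and the standard library are available. Lean on these libraries where they do the work, as an engineer would, in place of code of your own. Each camera call takes 0.05 s, during which the arm holds its last target.

### The job

Get the copper specimen ready for the microscope: pick up the tapered holder that carries the copper-coloured disc and lower it, upright and still in the gripper, down into the teal conical seat until its flange rests on the rim all round, then let go. Do not drop it in from above, and leave the other two holders standing where they are.

Things in the scene. Friction and masses are not known exactly. Their poses are not given: they have to be found in the camera images.
- copper_holder: Loose upright holder, 92 mm tall, 0.15 to 0.31 kg, with a copper-coloured specimen disc: the one to seat. From the foot up: aluminium cone, diameter 36 mm growing to 60 at 40 mm height; flange, diameter 80, from 40 to 46 mm; black round stem to grip, diameter 30, from 46 to 82 mm; specimen disc, diameter 26, to 92 mm. Origin: centre of the foot's underside; z up the axis; yaw is of no matter.
- blue_holder: Loose upright holder, 92 mm tall, 0.15 to 0.31 kg, with a blue resin specimen disc: leave alone. From the foot up: aluminium cone, diameter 36 mm growing to 60 at 40 mm height; flange, diameter 80, from 40 to 46 mm; black round stem to grip, diameter 30, from 46 to 82 mm; specimen disc, diameter 26, to 92 mm. Origin: centre of the foot's underside; z up the axis; yaw is of no matter.
- ceramic_holder: Loose upright holder, 92 mm tall, 0.15 to 0.31 kg, with a white ceramic specimen disc: leave alone. From the foot up: aluminium cone, diameter 36 mm growing to 60 at 40 mm height; flange, diameter 80, from 40 to 46 mm; black round stem to grip, diameter 30, from 46 to 82 mm; specimen disc, diameter 26, to 92 mm. Origin: centre of the foot's underside; z up the axis; yaw is of no matter.
- seat_rim (a point): Centre of the mouth of the teal conical seat, 52 mm above the bench, z up. Seat: fixed tapered cup, open at the top, on a black plate 120 x 120 x 6 mm. Mouth 65 mm inside, 78 mm outside diameter; the bore narrows to 39 mm at its floor, 44 mm down, leaving 2.5 mm all round a seated cone. Fully home, the holder's flange lies on the rim and its foot is 40 mm below this point.
Mind the look-alikes: they are no part of the job. What is shaped like the copper_holder but red is not meant. Several things look just like the part that bears seat_rim: the one meant starts nearest to the robot's base.

How it is judged:
On the way:
1. the copper holder is lowered into the conical seat while still held: foot at least 25 mm below the rim, within 12 mm of the axis (horizontal distance between copper_holder and seat_rim below 0.012 m and z of copper_holder in the frame of seat_rim below -0.025 m and contact force between the fingers and copper_holder above 0.5 N), for 0.1 s.
At the end, for the whole second after the job is handed in: The copper holder stands at rest in the conical seat: its foot within 10 mm of the seat's axis and at least 34 mm below the rim (40 mm is fully home), upright within 10 degrees; the other two holders stand upright (within 10 degrees), within 30 mm of where they began (horizontal distance between copper_holder and seat_rim below 0.01 m and z of copper_holder in the frame of seat_rim below -0.034 m and angle between each of copper_holder, blue_holder, ceramic_holder's own z axis and vertical below 0.175 rad and linear speed of copper_holder below 0.02 m/s and distance of each of blue_holder, ceramic_holder from where it was at the start of the episode below 0.03 m); the robot touches nothing.
It fails at once if another holder is moved by more than 30 mm or tipped by more than 20 degrees (distance of any of blue_holder, ceramic_holder from where it was at the start of the episode above 0.03 m or angle between any of blue_holder, ceramic_holder's own z axis and vertical above 0.35 rad).
It also fails if it takes over 40 s, if anything falls off the work surface, if the arm or the gripper's body presses on something with over 40 N, if the wrist force passes 120 N, or if a joint passes its speed limit or range.

## Working session

There is one attempt and no reset: what is moved stays moved. The work goes in short steps, Python scripts to look and compute and a tool call to move; the robot and the scene stay as the last step left them, time stands still between calls to the robot, and variables do not carry over. Pictures are saved under pics/ and viewed, and the job is handed in when it is done.

Besides the shell and the picture viewer there is one more tool, called after "Request:" by a JSON object that holds its "op" and its "data", one argument or row to a line. jog_arm: Moves the arm, as the interface text tells. Its arguments: {"type":"object","properties":{"commands":{"type":"string"},"gripper":{"type":"number"},"grip_force":{"type":"number"}},"required":["commands"]}

```bash
mkdir -p pics; ls; cat > h.py <<'E'
import numpy as np, cv2
from plant import get_state, vision, ctrl, cut_out
def cap(n,f):
    c=vision.read_camera(n); cv2.imwrite('pics/'+f,c['frame'][:,:,::-1]); return c
def pts(c):
    z=c['z_map']; v,u=np.mgrid[:480,:640]
    P=np.stack([(u-c['cx'])/c['fx']*z,(v-c['cy'])/c['fy']*z,z],-1)
    return (P-c['t'])@c['R']   # R^T(P-t)
E
python3 - <<'E'
from h import *
s=get_state(); print({k:np.round(v,3) for k,v in s.items()})
for n in ['top','scene']:
    c=cap(n,n+'1.png'); W=pts(c)
    np.savez(n+'1.npz',W=W,f=c['frame'],z=c['z_map'])
    print(n,-c['R'].T@c['t'])
    for q in ['copper_holder','blue_holder','ceramic_holder','seat_rim']:
        try:
            for r in cut_out(n,q):
                m=r['pixels']&(c['z_map']>0); p=W[m]
                print(q,round(r['conf'],2),np.round(r['box']),np.round(np.median(p,0),3),'zmax',np.round(np.percentile(p[:,2],98),3))
        except Exception as e: print(q,e)
E
```

```text
pics
{'time': np.float64(0.0), 'qpos': array([ 0.953,  0.287,  1.578, -0.   ,  1.279, -0.15 ]), 'dq': array([ 0.001, -0.001,  0.   , -0.001, -0.003, -0.001]), 'joint_efforts': array([ 2.0000e-03, -4.0598e+01, -2.9263e+01, -0.0000e+00,  6.0000e-03,
       -0.0000e+00]), 'eef_pos': array([0.304, 0.602, 0.23 ]), 'tcp_rot': array([ 0.232,  0.973, -0.001, -0.   ]), 'contact_force': array([ 0.496, -0.334,  0.154]), 'wrist_torque': array([0.046, 0.06 , 0.015]), 'opening': np.float64(1.002)}
top [0.5255986  0.01999953 1.26797697]
copper_holder 0.86 [393. 207.  37.  38.] [ 0.641 -0.149  0.047] zmax 0.094
blue_holder 0.92 [377. 312.  41.  38.] [ 0.434 -0.101  0.047] zmax 0.094
ceramic_holder 0.63 [442. 298.  34.  39.] [ 0.456 -0.233  0.047] zmax 0.094
seat_rim 0.95 [210. 254.  57.  62.] [0.562 0.235 0.008] zmax 0.054
seat_rim 0.79 [180. 159.  63.  60.] [0.761 0.292 0.007] zmax 0.054
scene [ 0.91097913 -0.33241443  0.69767191]
copper_holder 0.9 [326. 417.  60.  65.] [ 0.775 -0.193  0.047] zmax 0.093
copper_holder 0.77 [281. 338.  52.  49.] [ 0.65  -0.157  0.047] zmax 0.093
blue_holder 0.85 [212. 239.  44.  48.] [ 0.441 -0.11   0.047] zmax 0.093
ceramic_holder 0.86 [158. 298.  54.  48.] [ 0.463 -0.24   0.047] zmax 0.093
seat_rim 0.94 [394. 187.  77.  67.] [0.569 0.226 0.008] zmax 0.053
seat_rim 0.72 [502. 224.  87.  65.] [0.766 0.282 0.008] zmax 0.053
seat_rim 0.35 [280. 338.  54.  47.] [ 0.65  -0.157  0.047] zmax 0.093
```

View pics/top1.png

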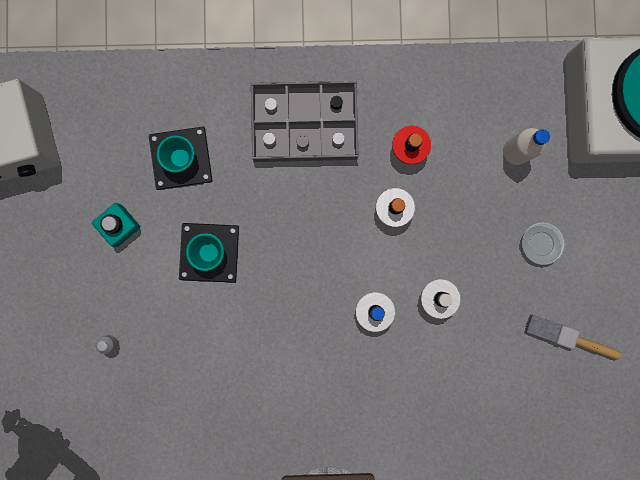

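View pics/scene1.png

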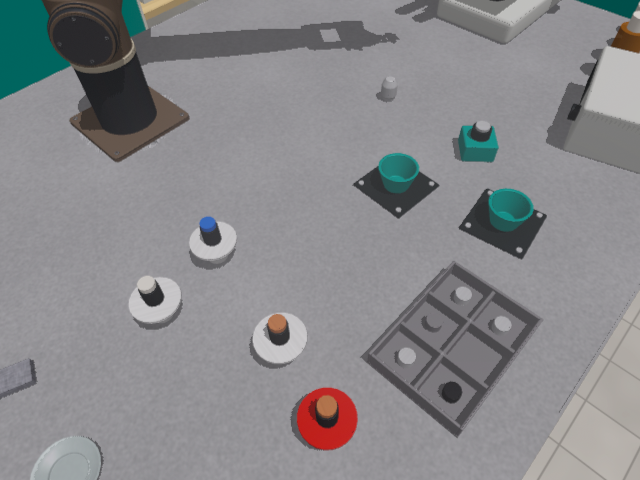

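The white-flanged copper holder is at top (396,207), and the red look-alike is at (412,145). The seat nearest the base is at top (206,253); the farther one is at (180,159). Next I fit circles to the flange and rim.

```bash
python3 - <<'E'
import numpy as np, cv2
for n in ['top','scene']:
    d=np.load(n+'1.npz'); W=d['W']
    for nm,c0,zr in [('copper',(.645,-.153),(.042,.052)),('blue',(.437,-.105),(.042,.052)),('cer',(.459,-.236),(.042,.052)),('disc',(.645,-.153),(.088,.1)),('seat',(.565,.23),(.0475,.058)),('plate',(.565,.23),(.003,.012))]:
        r=.055 if nm!='plate' else .1
        m=(np.hypot(W[...,0]-c0[0],W[...,1]-c0[1])<r)&(W[...,2]>zr[0])&(W[...,2]<zr[1])&(d['z']>0)
        p=W[m][:,:2].astype(np.float32)
        if len(p)<5: print(nm,len(p));continue
        c,R=cv2.minEnclosingCircle(p*1000)
        print(n,nm,len(p),'z',np.median(W[m][:,2]).round(4),'circ',np.round(c,1),round(R,1),'rect',[np.round(x,1) for x in cv2.minAreaRect(p*1000)], 'bbmid',(p.max(0)+p.min(0))*500)
E
```

```text
top copper 942 z 0.0463 circ [ 643.3 -151.1] 40.0 rect [array([ 643.3, -151.6]), array([78. , 78.9]), np.float64(43.6)] bbmid [ 643.242   -151.25311]
top blue 968 z 0.0464 circ [ 431.7 -103.8] 40.0 rect [array([ 431.6, -103.6]), array([78.9, 77.4]), np.float64(44.0)] bbmid [ 432.0366  -104.15368]
top cer 949 z 0.0465 circ [ 454.3 -237.1] 40.3 rect [array([ 454.6, -236.8]), array([78.2, 79. ]), np.float64(88.4)] bbmid [ 454.64105 -236.69186]
top disc 134 z 0.0923 circ [ 643.  -151.2] 13.0 rect [array([ 642.5, -151. ]), array([24.2, 24. ]), np.float64(88.5)] bbmid [ 642.5102  -151.09425]
top seat 349 z 0.0515 circ [562.2 237.2] 38.3 rect [array([562.3, 236.9]), array([75.5, 74.9]), np.float64(88.3)] bbmid [562.2876  236.93822]
top plate 2628 z 0.006 circ [564.9 230. ] 99.8 rect [array([564.7, 228.7]), array([194.9, 196.1]), np.float64(44.0)] bbmid [565.6617  229.76869]
scene copper 1645 z 0.0463 circ [ 641.9 -151.3] 40.3 rect [array([ 642.1, -151.2]), array([77.6, 80. ]), np.float64(44.2)] bbmid [ 642.62946 -150.91347]
scene blue 1084 z 0.0464 circ [ 431.2 -104.1] 40.3 rect [array([ 433.3, -104.6]), array([78.6, 75.5]), np.float64(65.0)] bbmid [ 431.47522 -103.78933]
scene cer 1380 z 0.0463 circ [ 453.8 -237.5] 40.7 rect [array([ 456. , -237.2]), array([79.2, 77. ]), np.float64(77.0)] bbmid [ 454.66235 -236.99951]
scene disc 262 z 0.0922 circ [ 642.  -150.6] 13.5 rect [array([ 642.2, -151.3]), array([24.9, 24.9]), np.float64(70.7)] bbmid [ 642.3405  -151.27126]
scene seat 381 z 0.0519 circ [559.1 237.3] 40.0 rect [array([560. , 236.9]), array([74.4, 77.7]), np.float64(36.4)] bbmid [560.9442 237.1655]
scene plate 1964 z 0.0066 circ [565.5 230. ] 98.4 rect [array([563.2, 228.2]), array([190.6, 179.3]), np.float64(47.2)] bbmid [564.82117 230.07428]
```

Request:
{"op": "jog_arm", "data": {
  "commands": "0.10 -0.22 0 0 0 0;0.20 -0.45 0 0 0 0;0.3385 -0.753 0 0 0 0;0.3385 -0.753 0 0 0 0;0.3385 -0.753 0 0 0 0;0.3385 -0.753 0 0 0 0;0.3385 -0.753 0 0 0 0;0.3385 -0.753 0 0 0 0;0.3385 -0.753 0 0 0 0;0.3385 -0.753 0 0 0 0;0.3385 -0.753 0 0 0 0;0.3385 -0.753 0 0 0 0;0.3385 -0.753 0 0 0 0;0.3385 -0.753 0 0 0 0;0.3385 -0.753 0 0 0 0;0.3385 -0.753 0 0 0 0;0.3385 -0.753 0 0 0 0;0.3385 -0.753 0 0 0 0",
  "gripper": 100
}}

```text
time: 2.75
eef_pos: [0.6427, -0.1493, 0.2316]
tcp_rot: [0.231, 0.973, -0.0, 0.0]
contact_force: [0.6, -0.3, 0.0]
opening: 1.001
```

```bash
python3 - <<'E'
from h import *
c=cap('wrist','w1.png'); W=pts(c); z=c['z_map']
s=get_state();print(s['eef_pos'])
for nm,zr,r in [('flange',(.04,.055),.06),('disc',(.085,.105),.04)]:
    m=(np.hypot(W[...,0]-.6425,W[...,1]+.151)<r)&(W[...,2]>zr[0])&(W[...,2]<zr[1])&(z>0)
    p=W[m][:,:2].astype(np.float32)*1000
    if len(p)>5: print(nm,len(p),W[m][:,2].mean(),cv2.minEnclosingCircle(p),cv2.minAreaRect(p))
E
```

```text
[ 0.64273512 -0.14956944  0.23158911]
flange 4708 0.04698068368953838 ((641.5012817382812, -152.65225219726562), 39.908084869384766) ((641.4959106445312, -152.54534912109375), (78.8217544555664, 79.28653717041016), 87.51964569091797)
disc 845 0.0926537341372728 ((641.418701171875, -152.48907470703125), 12.925568580627441) ((641.3560180664062, -152.65533447265625), (24.454090118408203, 25.594614028930664), 62.35682678222656)
```

View pics/w1.png

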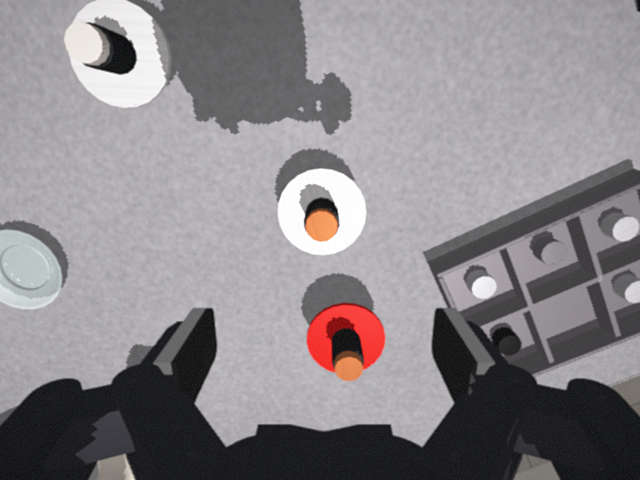

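Request:
{"op": "jog_arm", "data": {
  "commands": "-0.001 -0.001 -0.06 0 0 0;-0.001 -0.001 -0.11 0 0 0;-0.001 -0.001 -0.11 0 0 0;-0.001 -0.001 -0.11 0 0 0"
}}

```text
time: 3.3
eef_pos: [0.6431, -0.1519, 0.1237]
tcp_rot: [0.232, 0.973, -0.0, 0.002]
contact_force: [0.3, 0.4, 0.1]
opening: 1.004
```

```bash
python3 - <<'E'
from h import *
c=cap('wrist','w2.png'); W=pts(c); z=c['z_map']
s=get_state();print(s['eef_pos'])
p=c['R']@s['eef_pos']+c['t'];print('tcp px',p[0]/p[2]*c['fx']+c['cx'],p[1]/p[2]*c['fy']+c['cy'])
for nm,zr,r in [('flange',(.04,.055),.06),('disc',(.085,.105),.04)]:
    m=(np.hypot(W[...,0]-.6425,W[...,1]+.151)<r)&(W[...,2]>zr[0])&(W[...,2]<zr[1])&(z>0)
    p=W[m][:,:2].astype(np.float32)*1000
    if len(p)>5: print(nm,len(p),W[m][:,2].mean(),cv2.minEnclosingCircle(p))
cap('scene','s2.png')
E
```

```text
[ 0.64380544 -0.15213153  0.12481506]
tcp px 325.89865312398166 313.4425780091103
flange 8948 0.046996492236366885 ((641.8251342773438, -152.61973571777344), 40.246803283691406)
disc 2021 0.0924961568247733 ((641.3939819335938, -152.28390502929688), 13.020572662353516)
```

View pics/w2.png

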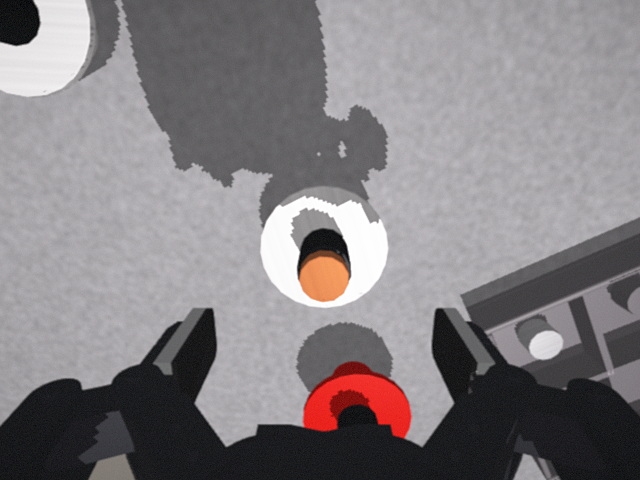

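View pics/s2.png

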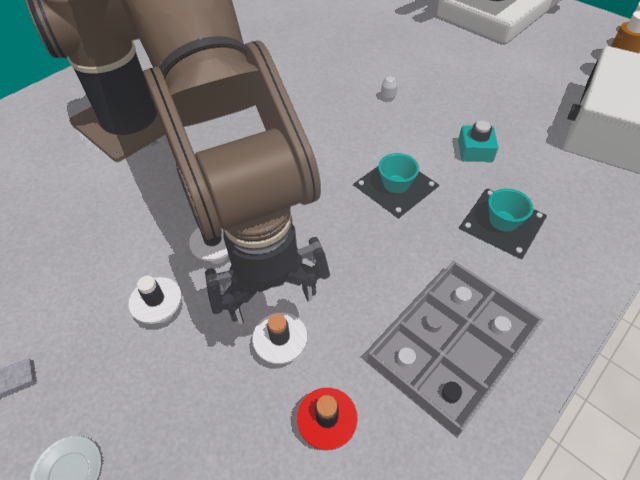

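Request:
{"op": "jog_arm", "data": {
  "commands": "-0.001 0 -0.025 0 0 0;-0.001 0 -0.05 0 0 0;-0.001 0 -0.065 0 0 0;-0.001 0 -0.069 0 0 0;-0.001 0 -0.069 0 0 0;-0.001 0 -0.069 0 0 0"
}}

```text
time: 4.15
eef_pos: [0.6417, -0.1519, 0.0537]
tcp_rot: [0.232, 0.973, -0.0, 0.001]
contact_force: [0.2, -0.2, 0.2]
opening: 0.996
```

```bash
python3 - <<'E'
from h import *
c=cap('wrist','w3.png'); cap('scene','s3.png')
for i in range(3): print(get_state()['eef_pos'],get_state()['contact_force'])
W=pts(c); z=c['z_map']
m=(np.hypot(W[...,0]-.6425,W[...,1]+.151)<.04)&(W[...,2]>.088)&(W[...,2]<.1)&(z>0)
print(cv2.minEnclosingCircle(W[m][:,:2].astype(np.float32)))
E
```

```text
[ 0.64148587 -0.15173693  0.05338923] [-0.38022143 -0.84306772  0.72601938]
[ 0.64148587 -0.15173693  0.05338923] [-0.38022143 -0.84306772  0.72601938]
[ 0.64148587 -0.15173693  0.05338923] [-0.38022143 -0.84306772  0.72601938]
((0.6415328979492188, -0.15249130129814148), 0.013685012236237526)
```

View pics/w3.png

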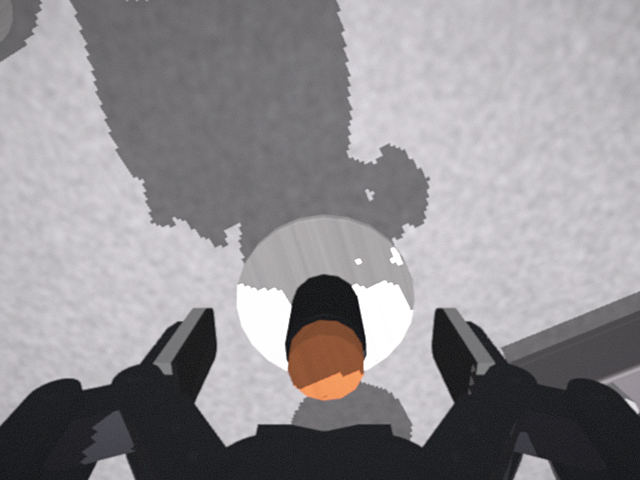

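View pics/s3.png

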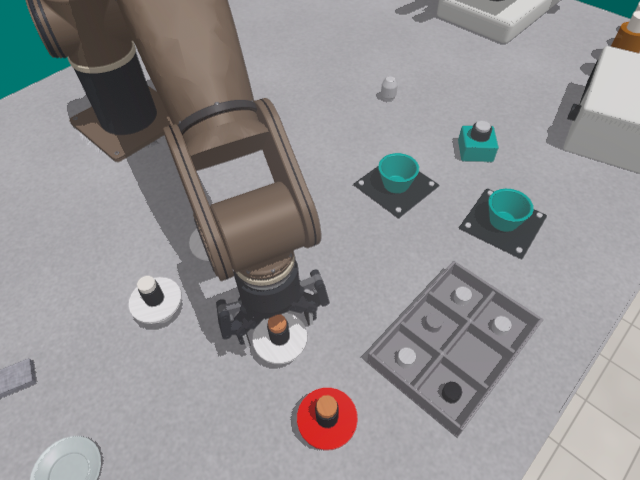

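Request:
{"op": "jog_arm", "data": {
  "commands": "0 0 -0.003 0 0 0;0 0 -0.003 0 0 0;0 0 -0.003 0 0 0;0 0 -0.003 0 0 0;0 0 -0.003 0 0 0;0 0 -0.003 0 0 0;0 0 -0.003 0 0 0;0 0 -0.003 0 0 0",
  "gripper": 15,
  "grip_force": 50
}}

```text
time: 5.25
eef_pos: [0.6409, -0.1515, 0.0494]
tcp_rot: [0.232, 0.973, 0.0, 0.0]
contact_force: [0.2, 0.0, 0.2]
opening: 0.333
```

Request:
{"op": "jog_arm", "data": {
  "commands": "0 0 0.01 0 0 0;0 0 0.03 0 0 0;0 0 0.06 0 0 0;0 0 0.10 0 0 0;0 0 0.11 0 0 0;0 0 0.11 0 0 0;0 0 0.11 0 0 0"
}}

```text
time: 6.12
eef_pos: [0.6396, -0.1511, 0.1571]
tcp_rot: [0.232, 0.973, 0.0, -0.002]
contact_force: [-0.3, 0.4, -2.3]
opening: 0.337
```

```bash
python3 - <<'E'
from h import *
c=cap('scene','s4.png')
s=get_state();print(s['eef_pos'],s['contact_force'],s['opening'])
c=cap('wrist','w4.png')
W=pts(c);z=c['z_map']
m=(np.hypot(W[...,0]-.6425,W[...,1]+.151)<.06)&(W[...,2]>.14)&(W[...,2]<.168)&(z>0)
p=W[m];A=np.c_[p[:,:2],np.ones(len(p))];k=np.linalg.lstsq(A,p[:,2],rcond=None)[0]
print(len(p),'flange z',np.median(p[:,2]),'tilt',k[:2],cv2.minEnclosingCircle(p[:,:2].astype(np.float32)*1000))
E
```

```text
[ 0.63955702 -0.1510521   0.15685073] [-0.08497574 -0.03004347 -1.67578253] 0.34008081545931346
12505 flange z 0.1546095370656069 tilt [ 0.05240153 -0.02246315] ((640.0947265625, -152.1632537841797), 40.00770950317383)
```

View pics/s4.png

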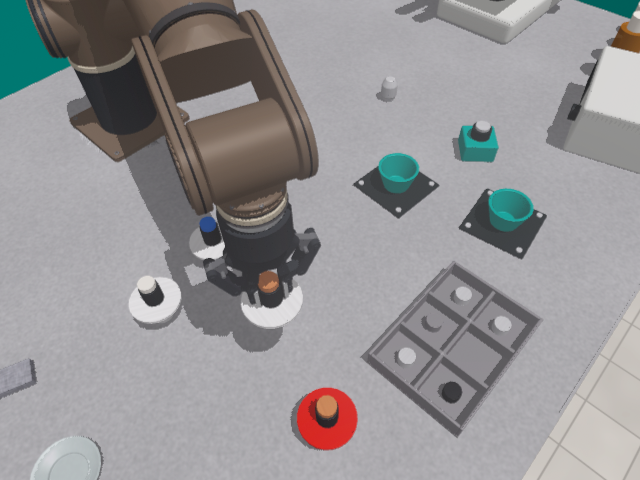

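View pics/w4.png

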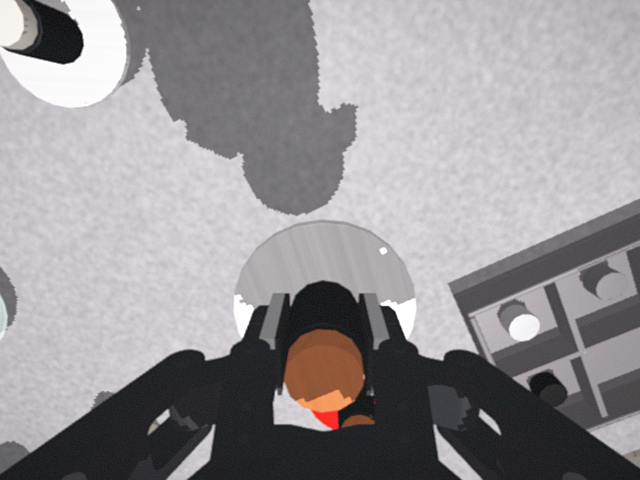

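Request:
{"op": "jog_arm", "data": {
  "commands": "-0.004 0.02 0 0 0 0;-0.012 0.06 0 0 0 0;-0.02 0.1 0 0 0 0;-0.028 0.14 0 0 0 0;-0.036 0.18 0 0 0 0;-0.044 0.22 0 0 0 0;-0.052 0.26 0 0 0 0;-0.06 0.30 0 0 0 0;-0.068 0.335 0 0 0 0;-0.073 0.36 0 0 0 0;-0.077 0.38 0 0 0 0;-0.079 0.389 0 0 0 0;-0.079 0.389 0 0 0 0;-0.079 0.389 0 0 0 0;-0.079 0.389 0 0 0 0"
}}

```text
time: 8.1
eef_pos: [0.5621, 0.2367, 0.1593]
tcp_rot: [0.232, 0.973, -0.0, 0.0]
contact_force: [0.2, -0.1, -1.9]
opening: 0.341
```

```bash
cat > chk.py <<'E'
from h import *
import sys
tag=sys.argv[1]; fz=float(sys.argv[2])  # expected flange top z
s=get_state();print(s['eef_pos'],s['tcp_rot'],s['contact_force'],s['opening'])
for n in ['top','scene','wrist']:
    c=cap(n,n+tag+'.png'); W=pts(c);z=c['z_map']
    m=(np.hypot(W[...,0]-.5615,W[...,1]-.237)<.055)&(abs(W[...,2]-fz)<.008)&(z>0)
    f=c['frame'].astype(int); m&=(np.abs(f[...,0]-f[...,1])<12)&(f.min(-1)>90)
    p=W[m]
    if len(p)<30: print(n,'flange',len(p)); continue
    for _ in range(4):
        A=np.c_[p[:,:2],np.ones(len(p))];k=np.linalg.lstsq(A,p[:,2],rcond=None)[0]
        e=abs(p[:,2]-A@k); p=p[e<max(.0008,1.8*np.median(e))]
    q=W[m]
    print(n,len(q),len(p),'z',np.median(p[:,2]).round(4),'slope',k[:2].round(3),'circ',np.round(cv2.minEnclosingCircle(q[:,:2].astype(np.float32)*1000)[0],1),round(cv2.minEnclosingCircle(q[:,:2].astype(np.float32)*1000)[1],1))
    g=(np.hypot(W[...,0]-.5615,W[...,1]-.237)<.05)&(abs(W[...,2]-.052)<.0035)&(z>0)&(f[...,1]>f[...,0]+30)
    if g.sum()>30:
        r=W[g][:,:2].astype(np.float32)*1000; print('   rim',g.sum(),cv2.minEnclosingCircle(r))
E
python3 chk.py 5 .1546
```

```text
[0.562147   0.23666899 0.15931005] [ 2.32384024e-01  9.72624109e-01 -8.10697016e-05  2.27552202e-05] [ 0.15441141 -0.08955295 -1.94465764] 0.3410321430161631
top 212 88 z 0.1564 slope [-0.022 -0.033] circ [578.2 210.6] 25.4
   rim 64 ((560.82861328125, 223.80606079101562), 34.46117401123047)
scene 765 397 z 0.1567 slope [0.001 0.014] circ [564.2 235.6] 40.9
   rim 343 ((559.503173828125, 236.90451049804688), 40.617027282714844)
wrist 11268 8885 z 0.157 slope [0.005 0.003] circ [562.5 235.7] 39.9
   rim 1403 ((557.0613403320312, 237.08412170410156), 37.6986083984375)
```

View pics/wrist5.png

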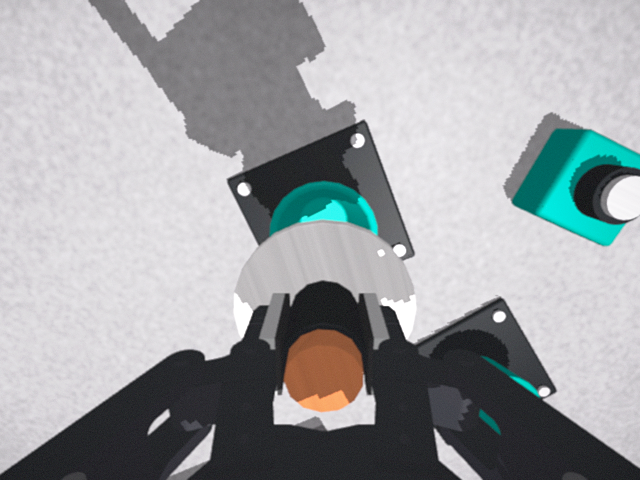

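View pics/scene5.png

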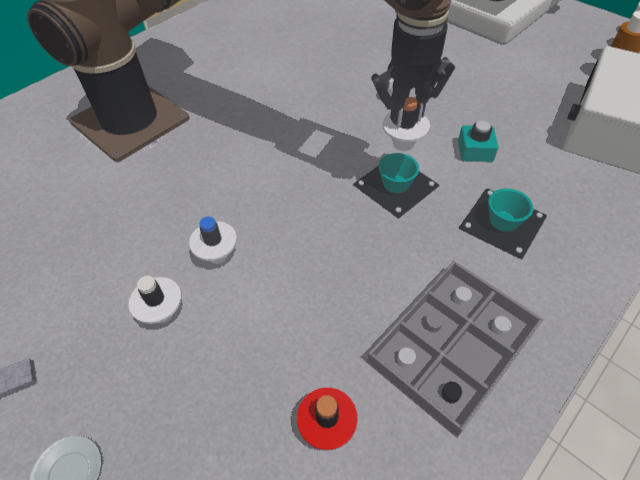

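```bash
cat > rim.py <<'E'
from h import *
from scipy.optimize import least_squares
import sys
for n in ['wrist','scene']:
    c=vision.read_camera(n); W=pts(c);z=c['z_map'];f=c['frame'].astype(int)
    g=(np.hypot(W[...,0]-.5615,W[...,1]-.237)<.05)&(abs(W[...,2]-.052)<.0025)&(z>0)&(f[...,1]>f[...,0]+30)
    p=W[g][:,:2]*1000
    # rim top annulus 32.5..39 -> mid radius; robust fixed-annulus penalty
    def res(x):
        r=np.hypot(p[:,0]-x[0],p[:,1]-x[1]); return np.maximum(r-39,0)+np.maximum(32.5-r,0)
    o=least_squares(res,[561.5,237],loss='soft_l1')
    def res2(x): return np.hypot(p[:,0]-x[0],p[:,1]-x[1])-35.75
    o2=least_squares(res2,[561.5,237],loss='soft_l1')
    a=np.arctan2(*(p-o2.x).T[::-1]); print(n,len(p),o.x,o2.x,'ang',np.percentile(a,[0,10,50,90,100]).round(2),'rms',np.std(o2.fun))
E
python3 rim.py
```

```text
wrist 1351 [560.82321509 235.58161367] [560.36361349 235.83036861] ang [-3.14 -2.84  1.66  2.84  3.14] rms 1.7968732368678755
scene 305 [561.04909097 236.47344136] [561.03471751 236.41271308] ang [-3.14 -2.37  0.29  2.48  3.14] rms 1.9861429814318763
```

Request:
{"op": "jog_arm", "data": {
  "commands": "-0.002 0 -0.02 0 0 0;-0.002 0 -0.04 0 0 0;-0.002 0 -0.055 0 0 0;-0.002 0 -0.065 0 0 0;-0.002 0 -0.072 0 0 0;-0.002 0 -0.078 0 0 0;-0.002 0 -0.08 0 0 0;-0.002 0 -0.08 0 0 0;-0.002 0 -0.08 0 0 0"
}}

```text
time: 9.48
eef_pos: [0.5602, 0.2376, 0.0799]
tcp_rot: [0.232, 0.973, 0.0, 0.0]
contact_force: [-0.2, -1.0, -1.2]
opening: 0.34
```

```bash
python3 chk.py 6 .077; python3 rim.py
```

```text
[0.56016936 0.23755241 0.07985469] [2.31778529e-01 9.72768467e-01 2.16986018e-04 4.20566795e-04] [-0.15174622 -1.02478647 -1.1849812 ] 0.339596481193802
top 161 61 z 0.0764 slope [ 0.062 -0.069] circ [575.7 210.7] 24.3
scene 677 331 z 0.0774 slope [-0.005  0.01 ] circ [562.9 236.2] 40.4
   rim 151 ((562.9960327148438, 233.7572021484375), 36.88838195800781)
wrist 11315 8878 z 0.0774 slope [0.007 0.002] circ [560.6 236.2] 40.0
   rim 935 ((539.890869140625, 245.62258911132812), 30.582530975341797)
wrist 913 [560.68249712 236.68686095] [559.04498205 236.65891703] ang [-3.14 -2.96  2.44  2.98  3.14] rms 1.1211065146356758
scene 144 [560.6141424  237.31134068] [560.95799094 237.02112181] ang [-2.66 -2.19 -0.99  0.11  0.59] rms 1.6926987133078435
```

View pics/scene6.png

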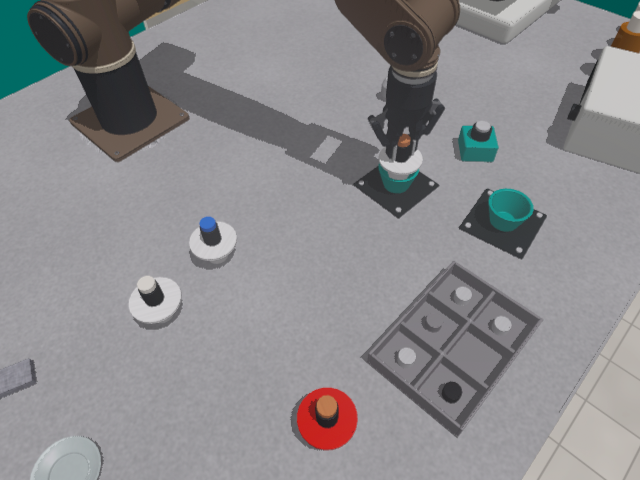

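View pics/wrist6.png

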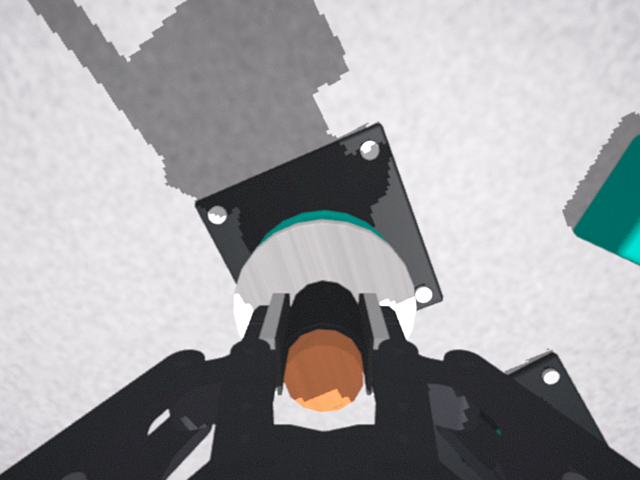

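The holder is partly in the seat, upright, centred within about 1 mm, and shows no contact. I keep lowering.

Request:
{"op": "jog_arm", "data": {
  "commands": "0 0 -0.005 0 0 0;0 0 -0.009 0 0 0;0 0 -0.012 0 0 0;0 0 -0.014 0 0 0;0 0 -0.016 0 0 0;0 0 -0.016 0 0 0;0 0 -0.016 0 0 0"
}}

```text
time: 10.6
eef_pos: [0.5599, 0.2375, 0.0634]
tcp_rot: [0.232, 0.973, 0.0, 0.0]
contact_force: [0.1, -0.0, -2.5]
opening: 0.336
```

```bash
python3 chk.py 7 .0615
```

```text
[0.55994659 0.23752541 0.06344793] [2.31783231e-01 9.72767453e-01 6.14797083e-05 1.15972131e-04] [ 0.05616727 -0.03469978 -2.45497151] 0.33614207117474054
top 149 80 z 0.0605 slope [-0.005  0.004] circ [576.3 209.5] 24.6
scene 651 314 z 0.0609 slope [0.007 0.011] circ [562.2 236.5] 40.5
   rim 43 ((570.4928588867188, 218.963623046875), 30.79148292541504)
wrist 11402 8899 z 0.0611 slope [0.008 0.002] circ [560.4 236.3] 39.9
```

Request:
{"op": "jog_arm", "data": {
  "commands": "0 0 -0.001 0 0 0;0 0 -0.002 0 0 0;0 0 -0.0025 0 0 0;0 0 -0.0025 0 0 0;0 0 -0.0025 0 0 0"
}}

```text
time: 11.38
eef_pos: [0.5599, 0.2375, 0.0614]
tcp_rot: [0.232, 0.973, -0.0, 0.0]
contact_force: [-2.6, -1.3, 3.9]
opening: 0.338
```

Request:
{"op": "jog_arm", "data": {
  "commands": "0 0 -0.0004 0 0 0;0 0 -0.0008 0 0 0;0 0 -0.0008 0 0 0;0 0 -0.0008 0 0 0"
}}

```text
time: 11.88
eef_pos: [0.56, 0.2375, 0.0613]
tcp_rot: [0.232, 0.973, -0.0, -0.0]
contact_force: [-2.7, -0.3, 7.5]
opening: 0.336
```

```bash
python3 chk.py 8 .059
```

```text
[0.56003894 0.23753885 0.06134688] [ 2.31748142e-01  9.72775810e-01 -1.48980291e-04 -1.62109207e-05] [-2.70707653 -0.29274775  7.50343949] 0.33596371503725475
top 150 62 z 0.0578 slope [-0.016  0.025] circ [576.4 209.5] 24.8
scene 651 318 z 0.0587 slope [-0.     0.006] circ [561.8 236.1] 40.1
wrist 11435 8802 z 0.059 slope [0.004 0.   ] circ [560.4 236.3] 39.9
```

View pics/wrist8.png

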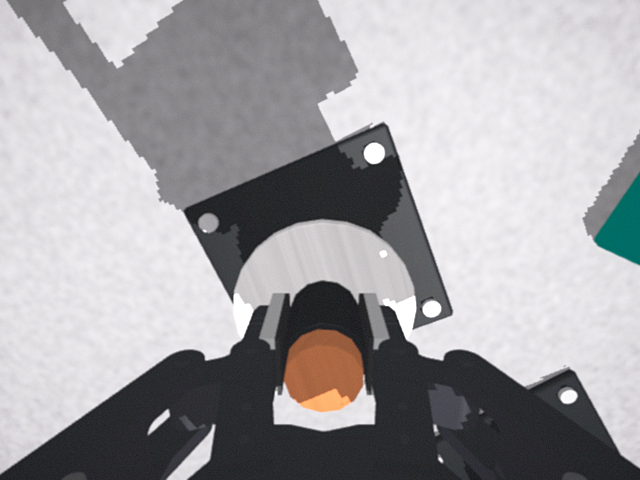

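The flange sits level at about 58 mm (rim 52 + 6), with about 10 N of upward contact force, so it is home. Releasing.

Request:
{"op": "jog_arm", "data": {
  "commands": "0 0 0 0 0 0;0 0 0 0 0 0;0 0 0 0 0 0;0 0 0 0 0 0;0 0 0 0 0 0;0 0 0 0 0 0;0 0 0 0 0 0;0 0 0 0 0 0",
  "gripper": 100
}}

```text
time: 13.02
eef_pos: [0.5598, 0.2375, 0.06]
tcp_rot: [0.232, 0.973, -0.0, 0.0]
contact_force: [0.1, 1.0, 0.6]
opening: 1.004
```

Request:
{"op": "jog_arm", "data": {
  "commands": "0 0 0.01 0 0 0;0 0 0.03 0 0 0;0 0 0.06 0 0 0;0 0 0.10 0 0 0;0 0 0.15 0 0 0;-0.04 -0.1 0.17 0 0 0;-0.06 -0.15 0.17 0 0 0;-0.06 -0.2 0.17 0 0 0;-0.06 -0.2 0.17 0 0 0;-0.06 -0.2 0.17 0 0 0;-0.06 -0.2 0.17 0 0 0"
}}

```text
time: 14.4
eef_pos: [0.5002, 0.038, 0.2311]
tcp_rot: [0.232, 0.973, 0.0, 0.001]
contact_force: [-0.1, 0.2, -0.5]
opening: 0.994
```

```bash
python3 chk.py 9 .058; python3 - <<'E'
from h import *
c=vision.read_camera('scene');W=pts(c)
for nm,c0 in [('blue',(.432,-.104)),('cer',(.4545,-.237))]:
    m=(np.hypot(W[...,0]-c0[0],W[...,1]-c0[1])<.055)&(abs(W[...,2]-.047)<.005)&(c['z_map']>0)
    print(nm,m.sum(),cv2.minEnclosingCircle(W[m][:,:2].astype(np.float32)*1000))
E
```

```text
[0.50015598 0.03798516 0.23109639] [2.31682905e-01 9.72790988e-01 2.96895301e-04 7.97895919e-04] [-0.08224492  0.19655268 -0.53432523] 0.9937560117622226
top 1007 503 z 0.0583 slope [ 0.003 -0.006] circ [562.9 237.3] 40.2
scene 795 385 z 0.0587 slope [0.    0.003] circ [561.3 236.5] 41.5
wrist 5121 3528 z 0.0587 slope [-0.001 -0.   ] circ [560.3 235.5] 40.3
blue 1074 ((430.83282470703125, -103.88634490966797), 40.79877471923828)
cer 1376 ((454.13201904296875, -236.87892150878906), 40.702903747558594)
```

View pics/scene9.png

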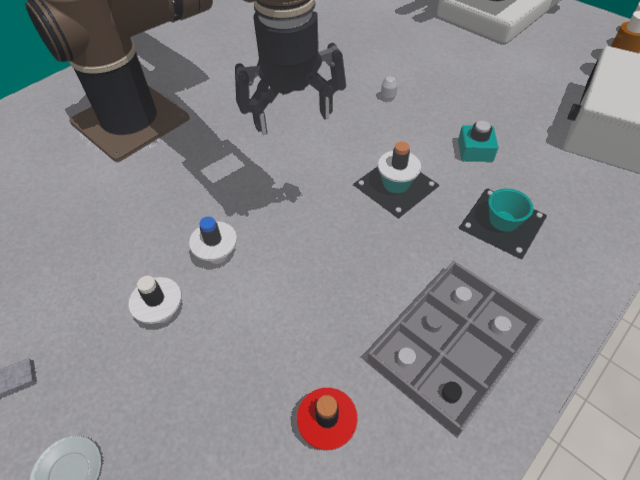

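The holder is seated, level and centred at (400,168). The blue and ceramic holders have not moved, and the gripper is clear.

```bash
python3 -c "
from plant import ctrl; print(ctrl.sign_off())"
```

```text
the job is handed in; nothing more can be done
None
```

The copper holder (white flange, not the red look-alike) is in the teal seat nearest the base, and the job is handed in. I gripped it by the stem at 50 N and lowered it upright and still held until the flange touched the rim (about 10 N). Then I let go, backed the arm clear and signed off at about 14.5 s of the 40 s.

**Last checks before hand-in:**
- **Height:** all three cameras put the flange top at 58.3–58.7 mm, against 58 mm fully home.
- **Tilt:** less than 0.5°.
- **Centring:** within about 1–2 mm of the seat's axis. The cameras differ from each other by up to about 2.6 mm, roughly the calibration error.
- **Other holders:** blue and ceramic measured within 1 mm of where they began.
- **Robot:** the gripper is open and touching nothing.

One reading disagreed: a tilt of about 3° right after the lift. It read near zero in the next picture, so I put it down to the arm still settling and the fingers blocking part of the view. A few top-camera circle fits were also useless while the gripper hid the flange, and I ignored those.

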